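# Put the pestle away in the stayed-lid chest

## Task

Put the hardwood pestle away in the wooden utensil chest: raise the chest's lid until its folding stay snaps straight and locked and holds the lid up with your hand off it, set the pestle down by hand (do not toss it) on the floor of the wide compartment, then press the knee of the stay in to break it and bring the lid down gently, under control, until it is fully shut, and let go. Leave the grinding plate, colander, saucepan lid and cup where they stand.

Things in the scene. Friction and masses are not known exactly. Their poses are not given: they have to be found in the camera images.
- chest: Fixed light-wood utensil chest, 220 deep (x) x 350 wide (y) x 115 high, walls 12, floor 10 thick. Origin: centre of its underside; x points from its front (robot side) to its back, y to its left, z up; yaw varies. A partition (8 thick, 45 high, at y -100) parts a wide compartment on the left (y -96 to +163, x -98 to +98) from a narrow strip on the right where the stay folds.
- chest_well (a point): Point on the floor of the chest's wide compartment, at its middle (chest x 0, y +31.5, z 10); axes as the chest's.
- lid_hinge (a point): Middle of the lid's hinge line, at the chest's top back edge (chest x +110, y 0, z 115); the line runs along the chest's y.
- lid (a joint): Lid (wooden panel 220 x 350 x 14, 0.6 kg with handle) in rad: 0 shut, growing as its front edge rises; 1.02 as far as the stay lets it go, leaning over the opening at 58 deg from level. The hinge is stiff: at 0.75 rad or more the lid stays where it is left even with the stay broken, but from about 0.5 rad down it drops if let go. Raising it takes about 4 N at the handle.
- lid_handle (a point): Middle of the steel bow handle on the lid's front edge: a round bar 12 in diameter, 110 long along the chest's y, its axis 42 out from the lid's edge. The bar lies 262 from the hinge line along the lid and 16 above the plane of the lid's underside (lid shut: chest x -152, z 131; fully up: 347 above the bench). The point turns with the lid.
- stay_knee (a joint): Knee of the folding stay in rad: 0 folded (lid shut), 2.44 dead straight, 2.54 locked on its stop, just past straight. A light spring snaps it past straight once the lid is within about 0.03 rad of full height. Pressed in only to about 1.9 rad or above it springs straight again; pressed in to 1.65 rad or below (knob moved 30 or more) it stays broken and the lid rests at about 0.9 rad.
- stay_pivot (a point): Pivot of the stay's lower link on the chest's right wall (chest x -55, y -138, z 93); axes as the chest's. The stay is two flat steel links, 70 (lower) and 76 (upper), in an upright plane along the chest's x; the upper one is pinned under the lid. The knee moves on a circle of radius 70 about this pivot.
- knee_knob (a point): Middle of the round steel knob on the knee's pin, 20 in diameter, 40 long along the chest's y, its axis the knee's. Locked it is at about chest x -12, y -126, z 149, under the leaning lid, so it is reached slantwise from the front. Pressing it down and away from the robot (about 5 N) breaks the stay; broken (1.65 rad) it is at about chest x +8, z 125.
- pestle_mid (a point): Centre of the dark hardwood pestle, a round bar 140 long and 40 in diameter, waisted to 33 in diameter over its middle, about 0.16 kg. Its x axis runs along its length. It lies on the grinding plate, its centre 20 above the plate's top face.
- grinding_plate: Grey stone grinding plate, 190 x 150 x 20, with a 5 high, 12 wide rim round its top; 2.2 kg. Origin: centre of its underside. It may stand to the left or to the right of the chest. Bystander.
- colander: Red plastic colander, 190 across and 87 high, with two lug handles (240 over them). Origin: centre of its underside. Stands on the other side of the chest from the grinding plate. Bystander.
- saucepan_lid: Aluminium saucepan lid lying on the bench, 170 across, 49 high with its knob. Origin: centre of its underside. Bystander.
- cup: White ceramic cup with a handle, 80 across, 85 high. Origin: centre of its underside. Bystander.
Mind the look-alikes: they are no part of the job. There is more than one size of the part that bears pestle_mid; the job needs the smaller.

How it is judged (in metres and radians):
On the way, in this order (a step that is already met when the one before it is completed fails the run):
1. the lid is up on its locked stay (lid above 0.97 rad, knee above 2.46 rad) with the hand off everything for 0.3 s (value of joint stay_knee above 2.46 rad and value of joint lid above 0.97 rad and contact force between the fingers and anything else below 0.5 N), for 0.3 s.
2. the pestle is brought down in the wide compartment by hand: its centre less than 70 mm above the compartment's floor while still held, the lid still locked up (value of joint stay_knee above 2.46 rad and value of joint lid above 0.97 rad and x of pestle_mid in the frame of chest_well between -0.098 and 0.098 m and y of pestle_mid in the frame of chest_well between -0.127 and 0.131 m and z of pestle_mid in the frame of chest_well below 0.07 m and contact force between the fingers and anything else above 0.5 N), for 0.05 s.
3. the pestle is let go and lies on the floor of the wide compartment, the lid still locked up (all of step 1 and x of pestle_mid in the frame of chest_well between -0.098 and 0.098 m and y of pestle_mid in the frame of chest_well between -0.127 and 0.131 m and z of pestle_mid in the frame of chest_well below 0.03 m), for 0.2 s.
4. the stay's knee is broken (below 2.0 rad) while the lid is still up (above 0.6 rad) (value of joint stay_knee below 2 rad and value of joint lid above 0.6 rad), for 0.05 s.
At the end, for the whole second after the job is handed in: the lid is shut (below 0.03 rad) and still, the stay folded (knee below 0.4 rad), the pestle lies on the floor of the wide compartment (its centre 10 to 30 mm above the floor and within the compartment's walls) (value of joint lid below 0.03 rad and value of joint stay_knee below 0.4 rad and velocity of joint lid between -0.05 and 0.05 rad/s and x of pestle_mid in the frame of chest_well between -0.098 and 0.098 m and y of pestle_mid in the frame of chest_well between -0.127 and 0.131 m and z of pestle_mid in the frame of chest_well between 0.01 and 0.03 m); the robot touches nothing.
It fails at once if the lid is let fall: it moves down faster than 1.2 rad/s while less than 0.3 rad open (value of joint lid below 0.3 rad and velocity of joint lid below -1.2 rad/s).
It fails at once if the grinding plate is moved by more than 40 mm or tipped by more than 0.4 rad (distance of grinding_plate from where it was at the start of the episode above 0.04 m or angle between grinding_plate's own z axis and vertical above 0.4 rad).
It fails at once if the colander is moved by more than 40 mm or tipped by more than 0.4 rad (distance of colander from where it was at the start of the episode above 0.04 m or angle between colander's own z axis and vertical above 0.4 rad).
It fails at once if the saucepan lid is moved by more than 40 mm or tipped by more than 0.4 rad (distance of saucepan_lid from where it was at the start of the episode above 0.04 m or angle between saucepan_lid's own z axis and vertical above 0.4 rad).
It fails at once if the cup is moved by more than 40 mm or tipped by more than 0.4 rad (distance of cup from where it was at the start of the episode above 0.04 m or angle between cup's own z axis and vertical above 0.4 rad).
It also fails if it takes over 72 s, if anything falls off the work surface, if the arm or the gripper's body presses on something with over 40 N, if the wrist force passes 120 N, or if a joint passes its speed limit or range.

## Robot

A 6-joint arm with a two-finger parallel gripper is mounted at the origin on the work surface. World frame = base frame: x ahead of the robot, y to its left, z up, the work surface at z = 0. Lengths are in m, angles in degrees, forces in N, time in s.
With the tool pointing down it reaches from about 0.375 to 0.75 m from the base axis. Payload 9 kg.
Tool frame: the origin (TCP) lies where the fingers leave the gripper's body, on its centre line; the fingertips stand 73 mm ahead of it and the grasp point (between the pads) lies 54 mm ahead of it (robot.tip_reach is the distance from the TCP to the fingertips, in m); z points along the fingers, y is the line along which they close (so a half turn about z gives the same grasp; the last joint's range is limited). The gripper opens to 85 mm and grips with 20 to 120 N. Pads are 22 mm wide; open, the fingers measure 114 mm over their backs; the gripper's body (76 mm by 85 mm) begins 54 mm behind the grasp point. The pads swing forward as they close: fully open they stand 13 mm farther back than shut.
Start: joints at [-82.489, 5.964, 5.575, 89.605, 0, 77.527], TCP at [0.205, -0.564, 0.304] pointing down, gripper open.
Joint ranges: [-171.21, 171.21], [-48.23, 106.86], [-62.78, 66.21], [-105.2, 120.99], [-86.42, 89.51], [-180, 180]. Speed limits (degrees/s): [127.2, 127.2, 147.25, 180, 180, 180].

## Interface

Orientations are given as [roll, pitch, yaw] about the fixed x, y, z axes, in that order (R = Rz(yaw) Ry(pitch) Rx(roll)).
In Python, from plant import robot gives the robot as it stands. Calls block until the motion is done:
- robot.move_pose(position, orientation): joint-space move of the TCP to a pose.
- robot.line_to(position, vel=0.15, rotation=None, guard=None): straight line of the TCP; rotation=None keeps the orientation; vel is the mean speed in m/s. With guard (N) it stops when the force on the tool has changed by that much, and returns True; else False.
- robot.goto_joints(angles): joint-space move.
- robot.set_gripper(opening): finger opening in m; the grip force is fixed at half the most; returns when the fingers have stopped.
- robot.pause(seconds).
- robot.ik(position, orientation): joint angles nearest the present ones, or None.
- robot.observe(): the state.
- robot.grab_frame(name): name is "scene" or "side" or "wrist"; returns the picture (420x560x3 uint8, blue, green, red); there is no depth.
- robot.get_calibration(name): a dict with "vertical_fov" (degrees; the focal length in pixels is half the picture's height over the tangent of half this angle, whatever the lens; pixels are square), "cx", "cy" (the principal point, pixels), "rvec" (rotation vector, rad) and "tvec" (3), from world to camera coordinates, as OpenCV has them. Camera axes: x right, y down, z forward; pixel columns grow to the right and rows downward; lengths in m; the calibration is good to about 2 mm. A picture is of the moment at which its call begins: read the wrist's pose just before it. get_calibration takes no time and is no camera call; for the wrist camera it gives the pose at the moment of the call.
A pose or a line that the arm cannot do raises robot.IKError and nothing moves.
- robot.job_done(): hands the job in; it is judged then, once.
The state is a dict: "time": time; "q": joint angles; "qvel": joint speeds; "joint_torque": joint torques, N m; "tool_pos": TCP position; "tcp_rot": TCP orientation; "ft_force": force on the tool from outside, world axes, zero at the start; "torque": the same for the moment, N m; "gripper_width": finger opening in m; "gripper_force": force on a finger pad.
Only numpy, scipy, OpenCV 4.12 (cv2) and the standard library are available. Lean on these libraries where they do the work, as an engineer would, in place of code of your own. Each camera call takes 0.05 s, during which the arm holds its last target. There are 200 camera calls.

## Working session

There is one attempt and no reset: what is moved stays moved. The work goes in short steps, each a Python script; the robot and the scene stay as the last script left them, time stands still between calls to the robot, and variables do not carry over. Pictures are saved under pics/ and viewed, at most 10 in all, crops included, and the job is handed in when it is done.

```bash
ls; mkdir -p pics
python3 - <<'E'
from plant import robot
import cv2
for n in ("scene","side"):
    cv2.imwrite(f"pics/{n}0.png",robot.grab_frame(n)); print(n,robot.get_calibration(n))
print(robot.observe())
E
```

```text
pics
scene {'vertical_fov': 54.33035437267139, 'cx': 288.70216752439507, 'cy': 209.15266004226027, 'rvec': array([ 1.61454818,  1.64360547, -0.89956002]), 'tvec': array([-0.10433089, -0.22005983,  1.84959575])}
side {'vertical_fov': 42.84406821509705, 'cx': 281.4632921205805, 'cy': 207.68628672148603, 'rvec': array([ 2.38406943, -0.36695319,  0.13431997]), 'tvec': array([-0.53782651,  0.29355452,  1.82611939])}
{'time': 0.1, 'q': array([-8.24907166e+01,  5.99565552e+00,  5.53291980e+00,  8.96074329e+01,
       -8.86858610e-04,  7.75297571e+01]), 'qvel': array([ 0.05124998, -0.019748  ,  0.02039801, -0.08419933, -0.13577253,
       -0.05807328]), 'joint_torque': array([ 4.76009591e-03, -5.58207858e+01,  5.04719567e+01,  1.31187961e-02,
       -3.35218310e-04, -4.66336516e-06]), 'tool_pos': array([ 0.20501617, -0.56364866,  0.30320886]), 'tcp_rot': array([-1.79931295e+02, -1.42857453e-02,  1.99795183e+01]), 'ft_force': array([-0.60892447, -0.0782913 , -0.67360368]), 'torque': array([0.00459074, 0.07027662, 0.01954657]), 'gripper_force': 0.0, 'gripper_width': 0.08519757973597367}
```

View pics/scene0.png

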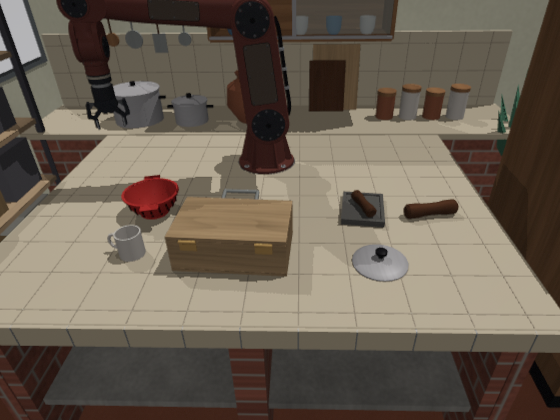

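View pics/side0.png

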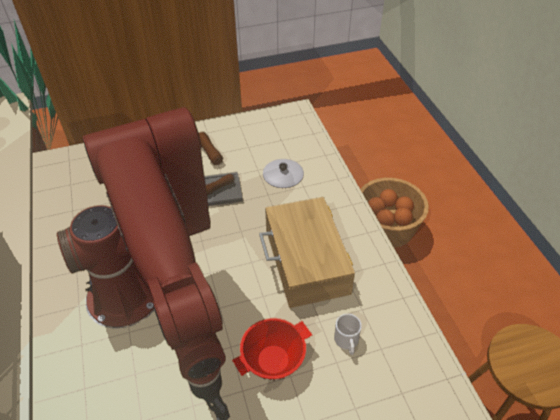

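The pictures show the chest (scene ≈235,235; side ≈310,250), the plate with the small pestle on its left (scene 363,206), and the large pestle decoy on the bench (431,209). The colander, cup and saucepan lid stand clear. Next I'll zoom in to read corners.

```bash
cat > geo.py <<'E'
import numpy as np, cv2
from plant import robot
def cam(n):
    c=robot.get_calibration(n); f=210/np.tan(np.radians(c['vertical_fov']/2))
    return np.array([[f,0,c['cx']],[0,f,c['cy']],[0,0,1]]),cv2.Rodrigues(np.array(c['rvec']))[0],np.array(c['tvec']),c
def onplane(C,uv,z):
    K,R,t,_=C; d=R.T@np.linalg.inv(K)@np.array([uv[0],uv[1],1.]); o=-R.T@t
    return o+d*(z-o[2])/d[2]
def proj(C,P):
    K,R,t,_=C; p=K@(R@np.asarray(P)+t); return p[:2]/p[2]
E
python3 - <<'E'
import cv2,numpy as np
a=cv2.imread('pics/scene0.png');b=cv2.imread('pics/side0.png')
def crop(i,x,y,w,h): 
    return cv2.resize(i[y:y+h,x:x+w],(400,300),interpolation=cv2.INTER_CUBIC)
im=np.vstack([np.hstack([crop(a,165,180,133,100),crop(b,240,190,133,100)]),np.hstack([crop(a,330,180,133,100),crop(b,180,120,133,100)])])
cv2.imwrite('pics/z0.png',im)
E
```

```text
(no output)
```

View pics/z0.png

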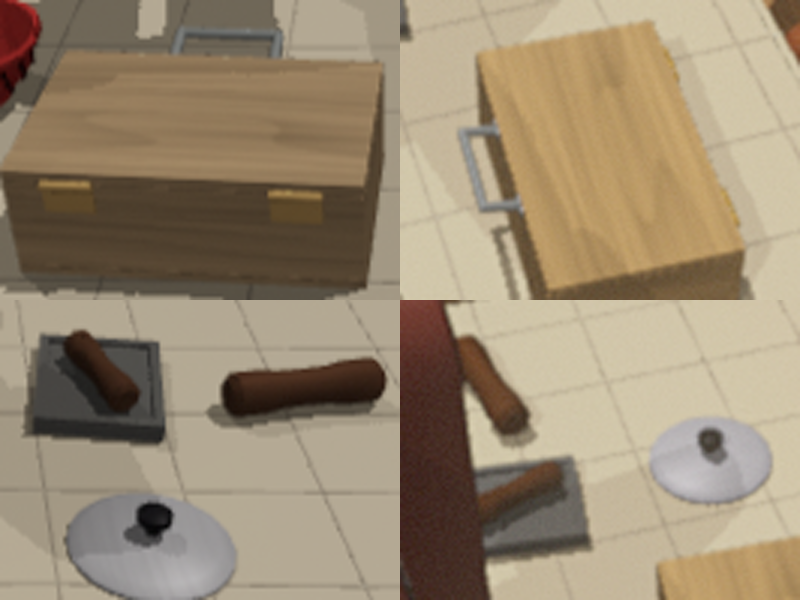

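Run:
```python
from geo import *
np.set_printoptions(precision=4,suppress=True)
S=cam('scene');D=cam('side');k=1/3.0075
def pts(C,o,l,z): return np.array([onplane(C,(o[0]+u*k,o[1]+v*k),z) for u,v in l])
a=pts(S,(165,180),[(65,52),(383,63),(365,186),(5,172)],.129)
b=pts(D,(240,190),[(148,290),(78,52),(255,20),(343,248)],.129) # side: FR, FL, BL, BR
a=a # FR FL BL BR
for q in(a,b):
    print(q[:,:2]); print('sides',[np.linalg.norm(q[i]-q[i-1]).round(3) for i in range(4)],'c',q.mean(0))
    print('yaw',np.degrees(np.arctan2(-(q[1]-q[0])[0],(q[1]-q[0])[1])),np.degrees(np.arctan2(-(q[2]-q[3])[0],(q[2]-q[3])[1])))
print('handle',pts(S,(165,180),[(178,32),(280,33)],.131),pts(D,(240,190),[(83,210),(62,130)],.131))
print('pestle',pts(S,(330,180),[(75,38),(127,98)],.04))
print('plate',pts(S,(330,180),[(40,37),(158,42),(163,430-300),(33,122)],.025),pts(D,(180,120),[(175,157),(190,247)],.025))
print('big',pts(S,(330,180),[(235,95),(372,80)],.025))
print('panlid',pts(S,(330,180),[(150,245)],.0),'cup',onplane(S,(130,256),0),'col',onplane(S,(153,208),0.03))
```

```text
[[ 0.5277 -0.2166]
 [ 0.5484  0.131 ]
 [ 0.7623  0.118 ]
 [ 0.7439 -0.223 ]]
sides [np.float64(0.216), np.float64(0.348), np.float64(0.214), np.float64(0.341)] c [ 0.6456 -0.0477  0.129 ]
yaw -3.418191730229413 -3.1006984724203415
[[ 0.5198 -0.2238]
 [ 0.5441  0.1216]
 [ 0.763   0.1068]
 [ 0.7353 -0.236 ]]
sides [np.float64(0.216), np.float64(0.346), np.float64(0.219), np.float64(0.344)] c [ 0.6406 -0.0578  0.129 ]
yaw -4.032248492041306 -4.617613671501138
handle [[ 0.4878 -0.0987  0.131 ]
 [ 0.4895  0.0155  0.131 ]] [[ 0.4837 -0.1049  0.131 ]
 [ 0.4928  0.0105  0.131 ]]
pestle [[0.3473 0.3607 0.04  ]
 [0.481  0.4054 0.04  ]]
plate [[0.32   0.3206 0.025 ]
 [0.3316 0.4674 0.025 ]
 [0.5232 0.4411 0.025 ]
 [0.5085 0.2963 0.025 ]] [[0.514  0.4324 0.025 ]
 [0.4914 0.2653 0.025 ]]
big [[0.4514 0.5373 0.025 ]
 [0.418  0.7067 0.025 ]]
panlid [[0.692  0.4022 0.    ]] cup [ 0.6737 -0.3824  0.    ] col [ 0.4413 -0.3737  0.03  ]
```

```bash
cat >> geo.py <<'E'
from scipy.spatial.transform import Rotation as Ro
CH=np.array([.641,-.052,0]); YAW=np.radians(-3.8)
def chest(x,y,z): c,s=np.cos(YAW),np.sin(YAW); return CH+np.array([c*x-s*y,s*x+c*y,z])
def rot(az,tilt,vert=True,flip=1):
    """tool z: heading az (rad), tilt deg below level; vert: fingers close in the upright plane"""
    t=np.radians(tilt); h=np.array([np.cos(az),np.sin(az),0]); k=np.array([0,0,1.])
    z=h*np.cos(t)-k*np.sin(t); side=np.cross(k,h)
    y=flip*(h*np.sin(t)+k*np.cos(t) if vert else side)
    return Ro.from_matrix(np.column_stack([np.cross(y,z),y,z]))
def pose(p,R,reach=.054): return np.asarray(p)-R.as_matrix()[:,2]*reach, R.as_euler('xyz',degrees=True)
def bar(th,back=0,tilt=0):
    d=np.array([-np.cos(th),np.sin(th)]); n=np.array([np.sin(th),np.cos(th)])
    q=.262*d+.016*n+np.array([.110,.115]); return chest(q[0],0,q[1])
def knee(a,r=.07): return chest(-.055+r*np.cos(a),-.124,.093+r*np.sin(a))
PE=np.array([.4145,.383,.04]); PAZ=np.radians(18.5)
E
python3 - <<'E'
from geo import *
np.set_printoptions(precision=1,suppress=True)
for f in(1,-1):
  print('flip',f)
  for tilt in(30,40,50,60):
    R=rot(YAW,tilt,True,f); print(tilt,[robot.ik(*pose(bar(th),R,.054+b)) for th,b in((0,.08),(0,0),(1.04,0),(1.04,.08))])
  for tilt in(35,45,55):
    R=rot(YAW,tilt,True,f); print('knee',tilt,[robot.ik(*pose(knee(np.radians(a),r),R,.073)) for a,r in((52,.15),(52,.08),(22,.08))])
  for tilt in(65,):
    R=rot(PAZ,tilt,False,f);Q=rot(YAW,tilt,False,f); print('pest',[robot.ik(*pose(PE,R,.054+b)) for b in(0,.1)],[robot.ik(*pose(chest(.01,.031,.035+b),Q)) for b in (0,.1,.2,.25)])
E
```

```text
flip 1
30 [None, None, None, None]
40 [None, None, array([-23.2, -48.1, -42.1,  47.7,  14.8,  77.2]), None]
50 [None, None, array([-21.7, -35.6, -29.4,  57.7,  11.4,  76.1]), array([-24.1, -42.1, -26.6,  67.3,  12.9,  74.2])]
60 [None, None, array([-20.2, -23.4, -16.5,  67.9,   8.1,  75.7]), array([-21.7, -26.9, -11.6,  76.6,   8.8,  74.4])]
knee 35 [array([-37.6, -40.8, -53.5,  27.4,  27.1,  69. ]), None, array([-39. , -40.1, -62.4,  18.3,  28.2,  67.9])]
knee 45 [array([-35.3, -30.9, -41.2,  39.2,  21.7,  66.6]), array([-38.3, -38.7, -51.9,  37.3,  23.6,  64.1]), array([-36.5, -31.2, -50.7,  30.4,  22.5,  65.6])]
knee 55 [array([-32.9, -20.2, -28.5,  50.3,  16.2,  65.5]), array([-35.5, -27.3, -39.5,  47. ,  17.5,  63.2]), array([-33.9, -21.2, -38.5,  41.5,  16.7,  64.6])]
pest [array([ 32.5, -24.8, -48.3,  42.1,  -5.9,  12.7]), array([ 33.9, -37.7, -47.4,  56.1,  -6.5,  14.1])] [array([-15.5,  -8.7, -35.8,  38.4,   4.9, -10.7]), array([-15.5, -14.2, -29.8,  49.9,   4.9, -10.7]), array([-15.5, -16. , -20.8,  60.6,   4.9, -10.7]), array([-15.5, -15.6, -15.3,  65.7,   4.9, -10.7])]
fl
[... 486 characters left out ...]
28.2, -112.1])]
knee 45 [array([ -35.3,  -30.9,  -41.2,   39.2,   21.7, -113.4]), array([ -38.3,  -38.7,  -51.9,   37.3,   23.6, -115.9]), array([ -36.5,  -31.2,  -50.7,   30.4,   22.5, -114.4])]
knee 55 [array([ -32.9,  -20.2,  -28.5,   50.3,   16.2, -114.5]), array([ -35.5,  -27.3,  -39.5,   47. ,   17.5, -116.8]), array([ -33.9,  -21.2,  -38.5,   41.5,   16.7, -115.4])]
pest [array([  32.5,  -24.8,  -48.3,   42.1,   -5.9, -167.3]), array([  33.9,  -37.7,  -47.4,   56.1,   -6.5, -165.9])] [array([-15.5,  -8.7, -35.8,  38.4,   4.9, 169.3]), array([-15.5, -14.2, -29.8,  49.9,   4.9, 169.3]), array([-15.5, -16. , -20.8,  60.6,   4.9, 169.3]), array([-15.5, -15.6, -15.3,  65.7,   4.9, 169.3])]
```

Run:
```python
from geo import *
np.set_printoptions(precision=1,suppress=True)
for tilt in(70,75,80,85,90):
    R=rot(YAW,tilt,True,1); print(tilt,[robot.ik(*pose(bar(th),R,.054+b)) for th,b in((0,.08),(0,0),(.35,0),(.7,0),(1.04,0),(1.04,.08))])
```

```text
70 [array([-26. , -47.4, -43.7,  75. ,   7.4,  69. ]), array([-24.4, -41.9, -48.4,  64.6,   6.9,  70.6]), array([-23.3, -36.5, -35.9,  71.7,   6.6,  71.6]), array([-21.1, -25.1, -20.1,  75.8,   5.8,  73.7]), array([-18.8, -11. ,  -3.1,  78.5,   5.1,  75.9]), array([-19.6, -11.9,   4.2,  86.8,   5.3,  75.1])]
75 [array([-24.2, -38.2, -37. ,  77. ,   5.2,  70.2]), array([-23.2, -34. , -42.4,  67.4,   4.9,  71.2]), array([-22.2, -29.5, -30.1,  75.1,   4.7,  72.2]), array([-20.3, -18.6, -14. ,  80.2,   4.2,  74.1]), array([-18.1,  -4.6,   3.8,  83.9,   3.7,  76.1]), array([-18.7,  -4.1,  12.7,  92.3,   3.8,  75.6])]
80 [array([-22.7, -29.5, -30.4,  79.7,   3.2,  71.4]), array([-22.1, -26.6, -36.4,  70.6,   3.1,  72. ]), array([-21.2, -22.7, -24.3,  78.8,   3. ,  72.8]), array([-19.5, -12.3,  -7.9,  84.7,   2.7,  74.6]), array([-17.5,   1.8,  11. ,  89.5,   2.4,  76.5]), array([-17.9,   3.9,  21.7,  98.2,   2.4,  76.1])]
85 [array([-21.4, -21.4, -23.8,  82.8,   1.5,  72.5]), array([-21.1, -19.5, -30.6,  74.1,   1.5,  72.8]), array([-20.3, -16.1, -18.6,  82.7,   1.4,  73.5]), array([-18.7,  -5.9,  -1.7,  89.4,   1.3,  75.1]), array([-17. ,   8.5,  18.6,  95.2,   1.1,  76.9]), array([-17.1,  12.4,  31.7, 104.4,   1.2,  76.7])]
90 [array([-20.2, -13.5, -17.1,  86.3,   0. ,  73.6]), array([-20.2, -12.7, -24.8,  77.9,   0. ,  73.6]), array([-19.5,  -9.6, -12.8,  86.8,   0. ,  74.3]), array([-18.1,   0.4,   4.6,  94.2,   0. ,  75.7]), array([-16.4,  15.4,  26.6, 101.2,   0. ,  77.4]), array([-16.4,  21.7,  43.1, 111.4,   0. ,  77.4])]
```

Run:
```python
from geo import *
np.set_printoptions(precision=4,suppress=True)
robot.set_gripper(.036)
p,e=pose(bar(0),rot(YAW,78),.054+.09); robot.move_pose(p,e)
o=robot.observe(); W=cam('wrist'); im=robot.grab_frame('wrist'); cv2.imwrite('pics/w1.png',im)
print(o['time'],o['ft_force'],W)
print(proj(W,bar(0)),proj(W,bar(0)+[0,.055,0]),proj(W,bar(0)-[0,.055,0]))
```

```text
2.7417 [ 0.4811 -0.2508  0.1617] (array([[290.056 ,   0.    , 277.4961],
       [  0.    , 290.056 , 203.1172],
       [  0.    ,   0.    ,   1.    ]]), array([[ 0.976 , -0.0669,  0.2073],
       [-0.1302, -0.9423,  0.3086],
       [ 0.1746, -0.3281, -0.9284]]), array([-0.5087, -0.0085,  0.2514]), {'vertical_fov': 71.80893965727803, 'cx': 277.496077836482, 'cy': 203.1171719603285, 'rvec': array([-2.7981,  0.1434, -0.2778]), 'tvec': array([-0.5087, -0.0085,  0.2514])})
[275.9722 212.9207] [270.7801 142.5166] [280.4059 273.0406]
```

View pics/w1.png

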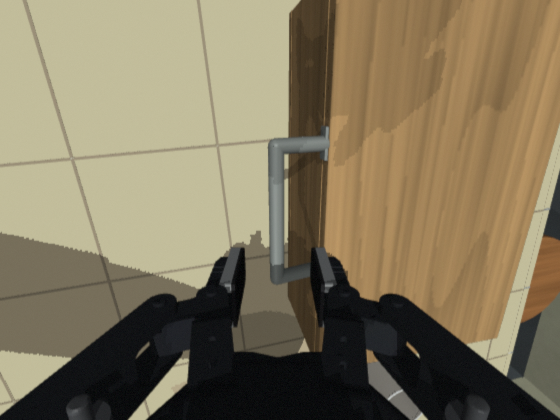

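The picture shows the bow bar from (276,142) to (278,280), with its middle about 1 px from the prediction and the yaw slightly different. I'll fit the yaw from the bar and from the lid's front edge (x≈330).

Run:
```python
from geo import *
np.set_printoptions(precision=4,suppress=True)
W=cam('wrist'); im=cv2.imread('pics/w1.png').astype(int)
b,g,r=im[...,0],im[...,1],im[...,2]
def fit(P): 
    s=np.polyfit(P[:,1],P[:,0],1); return -np.degrees(np.arctan(s[0]))
m=(b-r>2)
rows=range(158,235,4)
P=np.array([onplane(W,(np.mean([c for c in range(262,292) if m[v,c]]),v),.131) for v in rows if m[v,262:292].sum()>4])
print('bar',fit(P),P.mean(0),len(P))
# front top edge of lid: strongest brightness step in cols 315-345
E=[]
for v in list(range(20,120,5))+list(range(165,240,5)):
    l=cv2.GaussianBlur(im.sum(2).astype(np.float32),(5,5),0)[v]; c=310+np.argmax(np.diff(l[310:345])); E.append((c,v))
L=np.array([onplane(W,e,.129) for e in E]); print('edge',fit(L),L.mean(0)); print(E[::4])
```

```text
bar -3.0811499909037265 [ 0.4893 -0.0272  0.131 ] 3
edge -3.681450318495096 [0.5349 0.0183 0.129 ]
[(np.int64(335), 20), (np.int64(333), 40), (np.int64(332), 60), (np.int64(332), 80), (np.int64(330), 100), (np.int64(327), 165), (np.int64(326), 185), (np.int64(325), 205), (np.int64(324), 225)]
```

Run:
```python
from geo import *
np.set_printoptions(precision=4,suppress=True)
p,e=pose(bar(0),rot(YAW,78)); print(robot.line_to(p,vel=.1,guard=12))
f0=robot.observe()['ft_force']
robot.set_gripper(0.0)
o=robot.observe(); print(o['time'],o['tool_pos']-p,f0,o['ft_force'],o['gripper_width'],o['gripper_force'])
```

```text
False
4.2 [-0.0008 -0.      0.0005] [-0.1058 -0.1673  0.4051] [-10.2818   0.4437   8.4252] 0.01008348715820128 58.513893485069275
```

Run:
```python
from geo import *
np.set_printoptions(precision=3,suppress=True)
for th in np.arange(.1,1.001,.1):
    p,e=pose(bar(th),rot(YAW,78-20*th)); g=robot.line_to(p,vel=.12,rotation=e,guard=35)
    o=robot.observe(); print(round(th,2),g,o['time'],o['ft_force'],o['tool_pos']-p,o['gripper_width'])
    if g: break
```

```text
0.1 False 4.5667 [-8.028 -0.943 -1.125] [-0.001  0.     0.   ] 0.01005466012172061
0.2 False 4.925 [-14.67   -1.62    2.707] [-0.002  0.     0.001] 0.009975800056895053
0.3 False 5.2833 [-20.843  -0.44    5.161] [-0.002  0.     0.   ] 0.010463855468932136
0.4 False 5.6417 [-30.088   0.607  11.791] [-0.002  0.     0.001] 0.010166192233079015
0.5 False 6.0 [-30.473   3.064  18.171] [-0.001  0.     0.003] 0.009354907493588827
0.6 False 6.3583 [-19.625   2.477  14.449] [-0.     0.     0.004] 0.01026307922732338
0.7 False 6.7167 [-12.258   2.949  12.628] [0.    0.    0.003] 0.009824721706768473
0.8 False 7.0667 [-6.954  3.093  9.904] [0.    0.    0.002] 0.009756225507357306
0.9 False 7.4167 [-3.774  4.265  6.973] [-0.     0.     0.001] 0.009579260397816565
1.0 False 7.7667 [2.187 3.972 3.598] [0. 0. 0.] 0.00949129332406683
```

```bash
python3 - <<'E'
from geo import *
np.set_printoptions(precision=3,suppress=True)
for th in (1.015,1.03,1.045):
    p,e=pose(bar(th),rot(YAW,78-20*th)); g=robot.line_to(p,vel=.04,rotation=e,guard=20)
    o=robot.observe(); print(th,g,o['time'],o['ft_force'],o['tool_pos']-p)
    if g or np.linalg.norm(o['ft_force'])>35: break
cv2.imwrite('pics/s2.png',np.vstack([robot.grab_frame('scene')[130:300,130:330],robot.grab_frame('side')[140:310,210:410]]).repeat(2,0).repeat(2,1)[:, :])
E
python3 -c "
import cv2,numpy as np
i=cv2.imread('pics/s2.png');h=i.shape[0]//2
cv2.imwrite('pics/s2b.png',np.hstack([i[:h],i[h:]]))"
```

```text
1.015 False 8.0167 [1.59  5.182 3.012] [-0.  0. -0.]
1.03 False 8.2667 [-21.613   6.388   7.842] [-0.002  0.001 -0.001]
1.045 False 8.5167 [-43.665   6.424  12.803] [-0.004  0.001 -0.002]
```

View pics/s2b.png

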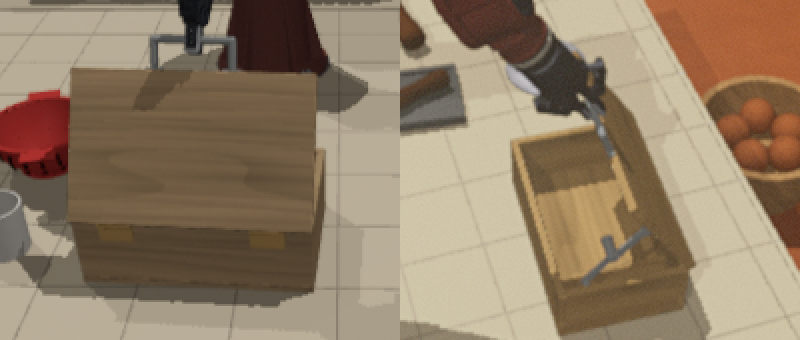

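The lid is against its stop and the stay looks straight (its knob in the side view is at about tile 607,243). Next: release, back off, check, and fetch the pestle.

Run:
```python
from geo import *
np.set_printoptions(precision=3,suppress=True)
R=rot(YAW,78-20*1.045)
robot.set_gripper(.036); o=robot.observe(); z=R.as_matrix()[:,2]
robot.line_to(o['tool_pos']-z*.08,vel=.15); robot.pause(.4); print(robot.observe()['time'],robot.observe()['ft_force'])
D=cam('side'); im=robot.grab_frame('side')
print(proj(D,chest(-.012,-.126,.149)),proj(D,chest(-.055,-.138,.093)))
# above pestle
robot.set_gripper(.075)
Rp=rot(PAZ,65,False,1); p,e=pose(PE,Rp,.054+.12); robot.move_pose(p,e)
W=cam('wrist'); w=robot.grab_frame('wrist'); np.savez('pics/w3.npz',K=W[0],R=W[1],t=W[2])
print(robot.observe()['time'],proj(W,PE),proj(W,PE+.07*np.array([np.cos(PAZ),np.sin(PAZ),0])),proj(W,PE-.07*np.array([np.cos(PAZ),np.sin(PAZ),0])))
w=cv2.resize(w,(480,360)); c=cv2.resize(im[160:310,240:360],(320,400)); out=np.zeros((400,800,3),np.uint8); out[:360,:480]=w; out[:,480:]=c; cv2.imwrite('pics/w3.png',out)
```

```text
10.0667 [-0.093 -0.521  0.019]
[314.56  263.331] [302.22  278.909]
12.5917 [279.307 200.61 ] [279.188 249.314] [279.48  129.531]
```

View pics/w3.png

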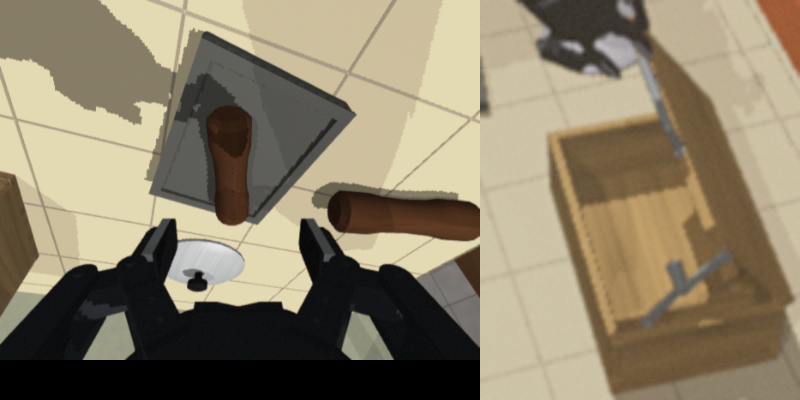

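Side view: the stay is locked and the lid holds. Wrist view: the pestle runs (229,112)–(232,220) in the scaled picture, about 10 px left of the prediction. I'll correct for that and grasp.

Run:
```python
from geo import *
np.set_printoptions(precision=4,suppress=True)
W=cam('wrist'); s=560/480
a,b,c=[onplane(W,(u*s,v*s),.04) for u,v in((229,118),(232,213),(230,172))]
print(a,b,c,np.linalg.norm(a-b),np.degrees(np.arctan2(*(b-a)[1::-1])))
az=np.arctan2(*(b-a)[1::-1]); P=(a+b)/2
if np.linalg.norm(P-PE)<.025 and abs(az-PAZ)<.15:
    open('geo.py','a').write(f"\nPE=np.array([{P[0]:.4f},{P[1]:.4f},.04]); PAZ={az:.4f}\n")
    R=rot(az,65,False,1); P=P+[0,0,.005]
    p,e=pose(P,R,.054+.08); robot.line_to(p,rotation=e)
    p,e=pose(P,R); print(robot.line_to(p,vel=.1,guard=12))
    robot.set_gripper(0.); o=robot.observe(); print(o['time'],o['tool_pos']-p,o['gripper_width'],o['gripper_force'],o['ft_force'])
    robot.line_to(p+[0,0,.15]); o=robot.observe(); print(o['time'],o['gripper_width'],o['gripper_force'],o['ft_force'])
```

```text
[0.3573 0.3542 0.04  ] [0.4824 0.3962 0.04  ] [0.4176 0.3737 0.04  ] 0.1319230967114045 18.546973673475904
False
14.4 [0.0002 0.0003 0.0008] 0.03235351957236258 59.17973309755325 [-3.7075 -0.714   5.3986]
15.55 0.03211730537799671 59.514200091362 [-0.0629 -0.3242 -0.7086]
```

Run:
```python
from geo import *
np.set_printoptions(precision=4,suppress=True)
R=rot(YAW,65,False,1)
robot.move_pose(*pose(chest(-.13,.035,.305),R))
o=robot.observe(); print(o['time'],o['gripper_width'],o['ft_force'])
print(robot.line_to(pose(chest(-.02,.035,.155),R)[0],vel=.12,guard=10))
g=robot.line_to(pose(chest(.005,.035,.033),R)[0],vel=.06,guard=6)
o=robot.observe(); print(g,o['time'],o['gripper_width'],o['ft_force'],o['tool_pos']-pose(chest(.005,.035,.035),R)[0])
```

```text
17.0667 0.03212037811396802 [-0.4483  0.4714 -2.4404]
False
True 20.6333 0.03211616645993536 [-0.7862 -0.0802  4.1138] [-0.0005  0.      0.0008]
```

Run:
```python
from geo import *
np.set_printoptions(precision=4,suppress=True)
R=rot(YAW,65,False,1)
robot.pause(.1); robot.set_gripper(.055); robot.pause(.3)
robot.line_to(pose(chest(-.02,.035,.155),R)[0],vel=.12)
robot.line_to(pose(chest(-.14,.035,.30),R)[0],vel=.2)
robot.set_gripper(0.); robot.pause(.1)
o=robot.observe(); print(o['time'],o['gripper_width'],o['ft_force'])
im=robot.grab_frame('side'); cv2.imwrite('pics/s4.png',cv2.resize(im[150:310,220:380],(560,560),interpolation=cv2.INTER_CUBIC))
for r in(.2,.15,.11,.08): print([robot.ik(*pose(knee(np.radians(a),r),rot(YAW,50,True,1),.073)) is not None for a in(60,52,40,30,20)])
```

```text
24.3167 8.376938960298894e-05 [0.5209 0.4764 0.2056]
[True, True, True, True, True]
[True, True, True, True, True]
[True, True, True, True, True]
[True, True, True, True, True]
```

View pics/s4.png

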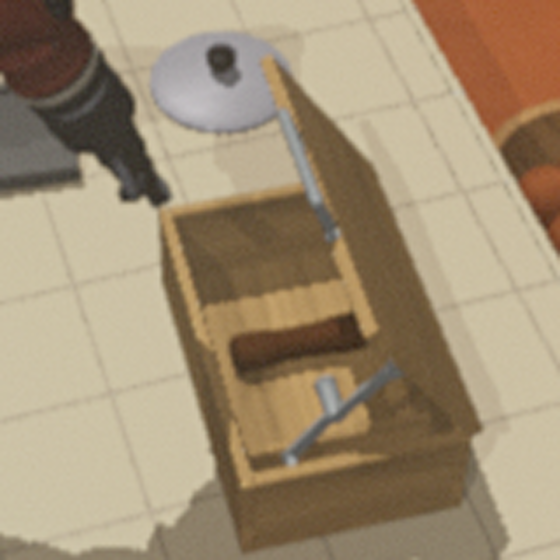

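The pestle lies flat in the wide compartment (crop 235–360, 345). The stay is still locked, with the knob at crop (328,395). Now to press the knee.

Run:
```python
from geo import *
np.set_printoptions(precision=4,suppress=True)
R=rot(YAW,52,True,1); z=R.as_matrix()[:,2]
def kn(deg): a=np.radians(deg); return chest(-.055+.07*np.cos(a),-.119,.093+.07*np.sin(a))
robot.move_pose(*pose(kn(52.5),R,.073+.12))
robot.line_to(pose(kn(52.5),R,.073+.02)[0],vel=.12,guard=8)
print(robot.observe()['time'],robot.observe()['ft_force'])
for d in (52.5,45,38,31,25,20):
    p=pose(kn(d),R,.073+.010)[0]; g=robot.line_to(p,vel=.05,guard=30); o=robot.observe(); print(d,g,o['ft_force'],o['tool_pos']-p)
    if g: break
cv2.imwrite('pics/s5.png',cv2.resize(robot.grab_frame('side')[150:310,220:380],(560,560),interpolation=cv2.INTER_CUBIC)); print(o['time'])
```

```text
26.5083 [-0.0155 -0.2131 -0.0657]
52.5 False [-1.1347 -1.2559  3.2242] [ 0.0002 -0.0003  0.0005]
45 False [-1.2424 -0.8807  1.4827] [ 0.      0.     -0.0005]
38 False [-0.5423 -0.7787  0.285 ] [-0.0001  0.0002 -0.0006]
31 False [-0.2797 -0.3156 -0.1467] [-0.      0.0002 -0.0002]
25 False [-0.1113  0.4263  0.2693] [-0.      0.0001 -0.0004]
20 False [-0.2293  0.1863  0.3415] [-0.0001  0.0001 -0.0004]
28.4167
```

View pics/s5.png

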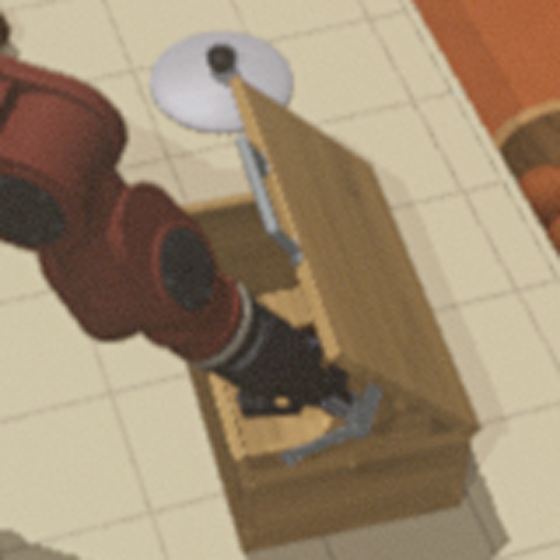

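The stay is broken and the lid has sagged a little. Next I'll retreat and look at the handle.

Run:
```python
from geo import *
np.set_printoptions(precision=4,suppress=True)
R=rot(YAW,52,True,1); z=R.as_matrix()[:,2]
p=robot.observe()['tool_pos']
print(robot.line_to(p-z*.15,vel=.15,guard=15))
th=.88;robot.set_gripper(.06)
robot.move_pose(*pose(bar(th),rot(YAW,62),.054+.1))
W=cam('wrist'); cv2.imwrite('pics/w6.png',robot.grab_frame('wrist')); print(robot.observe()['time'],robot.observe()['ft_force'])
for t in(.8,.84,.88,.92,.96): print(t,proj(W,bar(t)))
```

```text
False
31.075 [ 0.8058 -0.4544 -0.6136]
0.8 [252.258  208.4161]
0.84 [264.5401 209.2623]
0.88 [277.1254 209.9522]
0.92 [289.937  210.4777]
0.96 [302.8931 210.833 ]
```

View pics/w6.png

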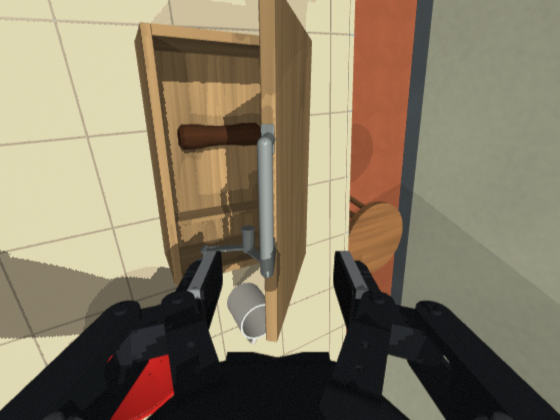

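The bar is at column ≈265 and row ≈205, so the lid is at ≈0.84 rad; the pestle lies in place. Now to grip the bar and lower the lid.

Run:
```python
from geo import *
np.set_printoptions(precision=3,suppress=True)
t0=.843; T=lambda th:rot(YAW,78-20*th)
p,e=pose(bar(t0),T(t0),.054+.07); robot.line_to(p,rotation=e)
p,e=pose(bar(t0),T(t0)); print(robot.line_to(p,vel=.1,guard=10))
robot.set_gripper(0.); o=robot.observe(); print(o['time'],o['ft_force'],o['gripper_width'])
for th in (.75,.65,.55,.45,.35,.25,.17,.1,.05,.02,0):
    p,e=pose(bar(th),T(th)); g=robot.line_to(p,vel=.1 if th>.3 else .06,rotation=e,guard=45)
    o=robot.observe(); print(th,g,o['time'],o['ft_force'],o['tool_pos']-p,o['gripper_width'])
    if g: break
```

```text
False
32.8083 [-3.258  0.313  4.189] 0.010119368551299293
0.75 False 33.1833 [-4.391 -1.128  2.908] [-0.001 -0.    -0.001] 0.009818386304879214
0.65 False 33.575 [-7.426  0.204  6.505] [-0.001 -0.    -0.001] 0.009768497287266403
0.55 False 33.975 [-10.066  -1.848   4.823] [-0.002 -0.    -0.002] 0.009911633441522806
0.45 False 34.375 [-5.31 -3.45  0.62] [-0.001 -0.    -0.002] 0.010059773870742656
0.35 False 34.775 [-2.02  -5.376 -1.397] [-0.001 -0.    -0.002] 0.009777620745485856
0.25 False 35.3417 [ 1.46  -4.625 -2.148] [-0.    -0.    -0.001] 0.009890505857550101
0.17 False 35.825 [ 2.056 -6.223 -2.774] [-0.    -0.    -0.001] 0.00958685212403619
0.1 False 36.275 [ 2.896 -6.583 -3.007] [-0.    -0.    -0.001] 0.010003943328942293
0.05 False 36.6417 [ 2.201 -5.811 -3.937] [-0.    -0.    -0.001] 0.009948049472310386
0.02 False 36.9167 [ 1.046 -6.137 -2.927] [-0.    -0.    -0.001] 0.010017590514929186
0 False 37.1667 [ 0.552 -4.86  -1.947] [-0.    -0.    -0.001] 0.009742259751095845
```

Run:
```python
from geo import *
np.set_printoptions(precision=3,suppress=True)
p=robot.observe()['tool_pos']
for i in range(1,13):
    robot.line_to(p-[0,0,.001*i],vel=.02,guard=25); o=robot.observe(); print(i,o['ft_force'],o['tool_pos'][2]-p[2])
    if o['ft_force'][2]>12: break
robot.set_gripper(.036); robot.pause(.2); print(robot.observe()['ft_force'])
R=rot(YAW,78); z=R.as_matrix()[:,2]
robot.line_to(robot.observe()['tool_pos']-z*.12,vel=.15)
o=robot.observe(); print(o['time'],o['ft_force'])
W=cam('wrist'); cv2.imwrite('pics/w7.png',robot.grab_frame('wrist')); print(proj(W,bar(0)),proj(W,bar(.05)))
```

```text
1 [-5.12  -2.865  6.108] -0.0007045064546655766
2 [-10.92   -1.479  15.189] -0.0008086760568724871
[-0.023 -0.466 -0.405]
39.1833 [ 0.377  0.626 -0.771]
[278.231 203.55 ] [282.818 208.311]
```

View pics/w7.png

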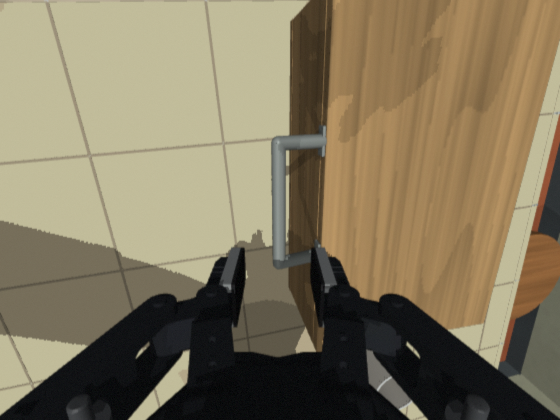

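The picture shows the lid shut: the bar is at (279,138)–(280,263), as at the start, and the hand is clear. Handing in.

```bash
python3 -c "
from plant import robot
print(robot.job_done())"
```

```text
the job is handed in; nothing more can be done
None
```

The small pestle is on the floor of the wide compartment, the lid is fully shut with the hand off it, and the job is handed in; the other items were left alone, and no verdict came back.

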